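# Take the test bar out of its case for a run-out check

### The job

The lathe's steel test bar lies in the two U-shaped saddles of its open wooden case: lift it straight up and keep it level so that both ends come clear of the saddles together, then lay it gently across the two V-rests of the run-out stand, centred lengthwise. Then lower the case's lid until it is fully shut, without slamming it, to keep swarf out. Leave the dial indicator and the tools lying about as they are.

Things in the scene. Friction and masses are not known exactly. Their poses are not given: they have to be found in the camera images.
- bar: Plain ground-steel test bar, round, 200 mm long, 0.5 to 0.75 kg: two end lands 24 mm in diameter and a relieved waist (the middle 60 mm) 20 mm in diameter. Origin: on its axis at mid-length; own y axis along the bar. It starts level in the saddles, along the case's y axis, its axis 40 mm above the bench, up to 6 mm off the case's middle lengthwise.
- case: Open wooden case fixed to the bench, outside 175 mm (own x) by 280 mm (own y) by 70 mm high, walls and floor 6 mm. Origin: centre of its underside; own x points from its front (nearer the robot) to the lid's hinge. Between its saddles the floor is free for 60 mm in front of the bar's axis (to the front wall) and 47 mm behind it (to a low divider, 30 mm high).
- saddle_l_top (a point): Left U saddle (at the case's own y = +75 mm): this point is the middle of the slot's mouth, 62 mm above the bench, at the case's own x = -15.5 mm. The wooden saddle is 60 mm wide in x and 16 mm thick in y; its slot is 27 mm wide, open to the top, its flat bottom 28 mm above the bench.
- saddle_r_top (a point): Right U saddle (at the case's own y = -75 mm): this point is the middle of the slot's mouth, 62 mm above the bench, at the case's own x = -15.5 mm. The wooden saddle is 60 mm wide in x and 16 mm thick in y; its slot is 27 mm wide, open to the top, its flat bottom 28 mm above the bench.
- lid (a joint): Angle of the case's wooden lid about its hinge on the case's far long rim: 0 = shut, flat on the rim; starts open at 1.65 to 1.85 (leaning a little back past upright), stop at 1.95. The hinge is stiff: the lid stays at whatever angle it is left and needs a push (about 1 to 4 N at the edge) to move all the way down.
- lid_hinge (a point): Middle of the lid's hinge line, on the case's far rim (case frame x = +87.5 mm, y = 0, z = 70 mm). The line runs along the case's y axis.
- lid_edge (a point): Middle of the lid's free edge on its outer (top) face, 179 mm from the hinge line. The lid is a board 12 mm thick and 280 mm long; its outer face is 12 mm from the hinge line's plane, looks up when shut and away from the robot when open. No handle: push it over from behind by its edge.
- stand: Run-out stand fixed to the bench: grey slotted base 90 mm (its x) by 240 mm (its y) by 24 mm high with two dark steel V-rests, 20 mm thick, centred at y = -60 and +60 mm, each with a 90-degree V open to the top, 44 mm wide at its mouth, top 83 mm above the bench. Origin: centre of the base's underside; own y axis along the line of the rests.
- seat (a point): Point on the stand midway between the V-rests, 78 mm above the bench: where the bar's middle lies when the bar is seated in both Vs.
- bar_end_l (a point): Centre of the bar's end face at its own y = +100 mm.
- bar_end_r (a point): Centre of the bar's end face at its own y = -100 mm.
- indicator: Bystander: dial indicator on a magnetic base, 180 mm high, stands loose 165 to 185 mm behind the stand's middle line (further from the robot). Origin: centre of its base, which is 50 by 60 mm; its dial reaches 100 mm sideways (own -y).
- caliper: Bystander: caliper, 190 mm long, lies flat in front of the stand. Origin: centre of its beam, underside.
- hammer: Bystander: brass hammer, 230 mm long, 30 mm high, lies in front of the case. Origin: middle of its length, underside.
- spanner: Bystander: flat spanner, 140 mm long, on the case floor behind the divider. Origin: middle of its length, underside.
- chuck_key: Bystander: T-shaped chuck key, 110 mm long, 22 mm high, flat on the bench. Origin: at the bench, 8 mm from its cross bar's centre.
Mind the look-alikes: they are no part of the job. Of the things shaped like the bar, the steel one is meant.

How it is judged:
By the outcome, as a careful person would: the job done as asked, in the order asked, and still so for the second after the job is handed in, with the robot touching nothing.
It also fails if it takes over 64 s, if anything falls off the work surface, if the arm or the gripper's body presses on something with over 40 N, if the wrist force passes 120 N, or if a joint passes its speed limit or range.

### The arm

A 6-joint arm with a two-finger parallel gripper is mounted at the origin on the work surface. World frame = base frame: x ahead of the robot, y to its left, z up, the work surface at z = 0. Lengths are in mm, angles in rad, forces in N, time in s.
With the tool pointing down it reaches from about 300 to 775 mm from the base axis. Payload 14.6 kg.
Tool frame: the origin (TCP) lies between the finger pads; the fingertips stand 19 mm ahead of it and the grasp point (between the pads) is the TCP; z points along the fingers, x is the direction in which the jaws open and shut, and the axes are right-handed (so a half turn about z gives the same grasp; the last joint's range is limited). The gripper opens to 85 mm and grips with 20 to 120 N. Pads are 22 mm wide; open, the fingers measure 114 mm over their backs; the gripper's body (76 mm by 85 mm) begins 54 mm behind the grasp point. The pads swing forward as they close: fully open they stand 13 mm farther back than shut.
Start: joints at [1.176, 0.3, 1.521, -0, 1.321, -0.067], TCP at [177.076, 520.705, 250.281] pointing down, gripper open.
Joint ranges: [-3.03, 3.03], [-0.79, 2.21], [0.23, 2.52], [-1.04, 4.18], [0, 3.07], [-2.55, 2.55]. Speed limits (rad/s): [2.22, 2.22, 2.57, 3.14, 3.14, 3.14].

### API

Orientations are given as a unit quaternion [x, y, z, w].
In Python, from bench import robot gives the robot as it stands.
- The arm moves only by the shell command python3 -m crank 'ROWS' [FORCE]. ROWS is JSON, a list of rows, each an object with "rotation": the turn, a rotation vector about the tool's x, y, z each as a share of pi rad, from -1 to 1, a list of three; "xyz": the shift along the tool's x, y, z each as a share of 0.1 m, from -1 to 1, a list of three; "claw": the opening, from -1 (shut) to 1 (fully open). A call has 1 to 8 rows; each row shifts and turns the commanded pose from where the row before left it, along the tool's axes as they then stand; what a row does not reach is not made up. A row lasts 1/10 s, in which the tool goes at most 50 mm and 8.59 degrees, less where a joint would pass 70% of its speed; a pose out of reach is approached as far as the arm can. A call with a number of a shift or a turn outside -1 to 1 is refused whole. A call with a gripper value outside its range is refused whole. The fingers move at their own pace and stop on an object; FORCE is the grip in N (left out, the last holds). Time passes only in rows, so rows that do not move let the fingers close. It gives the time, the measured TCP pose, the force and the opening at its end, in the units of the state.
- robot.get_state(): the state, without advancing time (a new reading comes with each control period).
- robot.get_image(name): name is "scene" or "top" or "wrist"; returns a dict with "color" (384x512x3 uint8, red, green, blue), "depth" (384x512 float32, mm along the optical axis (not along the pixel's ray), 0 where there is no reading), "mtx" (3x3 intrinsics, pixels), "R" (3x3) and "t" (3): a world point X has camera coordinates R X + t; the wrist camera has in their place "T_tool_cam" (4x4, takes a point from camera to tool coordinates, whose origin is the TCP and whose axes are the tool frame's). Camera axes: x right, y down, z forward; pixel columns grow to the right and rows downward; lengths in mm; the calibration is good to about 2 mm. A picture is of the moment at which its call begins: read the wrist's pose just before it.
- robot.sign_off(): hands the job in, once; it reports no verdict.
The state is a dict: "t": time; "q": joint angles; "qvel": joint speeds; "tau": joint torques, N m; "position": TCP position; "ee_rot": TCP orientation; "contact_force": force on the tool from outside, world axes, zero at the start; "wrist_torque": the same for the moment, N m; "gripper_width": opening from 0.0 (shut) to 1.0 (fully open).
Only numpy, scipy, OpenCV 4.12 (cv2) and the standard library are available. Lean on these libraries where they do the work, as an engineer would, in place of code of your own. Each camera call takes 0.05 s, during which the arm holds its last target.

## Working session

There is one attempt and no reset: what is moved stays moved. The work goes in short steps, Python scripts to look and compute and a shell command to move; the robot and the scene stay as the last step left them, time stands still between calls to the robot, and variables do not carry over. Pictures are saved under pics/ and viewed, and the job is handed in when it is done.

```bash
ls; mkdir -p pics; python3 - <<'E'
from bench import robot
import cv2,numpy as np
s=robot.get_state();print(s)
for n in("scene","top"):
    d=robot.get_image(n);cv2.imwrite(f"pics/{n}0.png",d["color"][:,:,::-1]);np.savez(f"pics/{n}0.npz",**d)
    print(n,d["mtx"].tolist(),d.get("R"),d.get("t"))
E
```

```text
pics
{'t': 0.0, 'q': array([ 1.17641003e+00,  3.00482190e-01,  1.52158843e+00, -1.50661026e-05,
        1.32068725e+00, -6.65946293e-02]), 'qvel': array([-0.00044552, -0.00156062,  0.00086815,  0.00045135, -0.00091656,
        0.00139433]), 'tau': array([-2.53954422e-04, -5.43492186e+01, -3.61796665e+01, -2.12588338e-05,
        3.90181740e-03,  2.95563586e-05]), 'position': array([176.99600233, 520.51921656, 249.71210359]), 'ee_rot': array([ 8.13003407e-01,  5.82258638e-01, -4.91344489e-04,  3.13159606e-04]), 'contact_force': array([-1.14681053, -0.91184472,  0.67312462]), 'wrist_torque': array([-0.01483969, -0.00458621,  0.03278203]), 'gripper_width': 1.0000028763876638}
scene [[459.25839199372666, 0.0, 255.11025794013975], [0.0, 459.25839199372666, 194.62251135929154], [0.0, 0.0, 1.0]] [[ 0.7846393   0.61990133 -0.00796933]
 [ 0.4701496  -0.60337203 -0.64412852]
 [-0.40410459  0.50166177 -0.76487577]] [-246.59195968 -270.34386351 1784.13963029]
top [[463.0032592645925, 0.0, 265.9598409816818], [0.0, 463.0032592645925, 191.81925368871677], [0.0, 0.0, 1.0]] [[ 0.016047   -0.99966474  0.02032013]
 [-0.99673587 -0.01760153 -0.07878954]
 [ 0.07912079 -0.01898947 -0.99668415]] [-205.56253491  468.26918949 1419.41258693]
```

View pics/scene0.png

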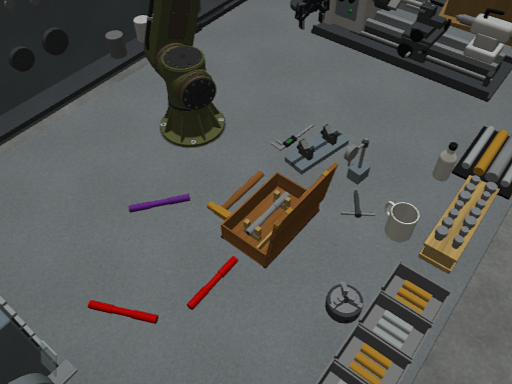

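View pics/top0.png

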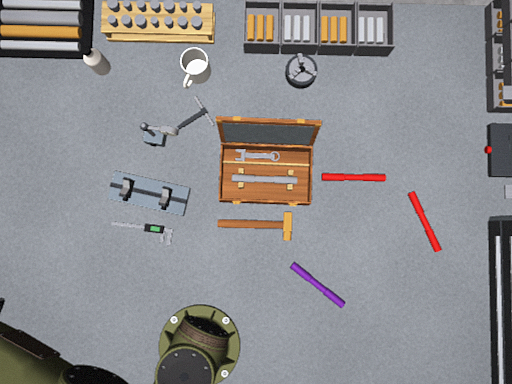

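The top view shows the case with the steel bar at about (265,180), the stand at (150,193), the indicator at (155,133), and the red and purple decoy bars elsewhere. I'll deproject the features next.

```bash
cat > h.py <<'E'
import numpy as np,cv2
def load(n):
    return dict(np.load(f"pics/{n}.npz"))
def cloud(d):
    K=d["mtx"];h,w=d["depth"].shape
    u,v=np.meshgrid(np.arange(w),np.arange(h));z=d["depth"]
    P=np.stack([(u-K[0,2])/K[0,0]*z,(v-K[1,2])/K[1,1]*z,z],-1)
    if "R" in d: P=(P-d["t"])@d["R"]
    return P
E
python3 - <<'E'
from h import *
d=load("top0");P=cloud(d)
c=d["color"][:,:,::-1]
cv2.imwrite("pics/c1.png",cv2.resize(c[110:245,205:330],None,fx=6,fy=4.4,interpolation=cv2.INTER_CUBIC)[:600,:800])
cv2.imwrite("pics/c2.png",cv2.resize(c[85:250,95:225],None,fx=3.6,fy=3.6,interpolation=cv2.INTER_CUBIC))
Z=P[...,2]
im=np.clip(Z[110:245,95:330]/200*255,0,255).astype(np.uint8)
cv2.imwrite("pics/c3.png",cv2.applyColorMap(cv2.resize(im,None,fx=3.4,fy=3.4,interpolation=cv2.INTER_NEAREST),cv2.COLORMAP_JET))
print(np.median(Z[250:330,400:480]))
E
```

```text
0.8907037546066954
```

View pics/c1.png

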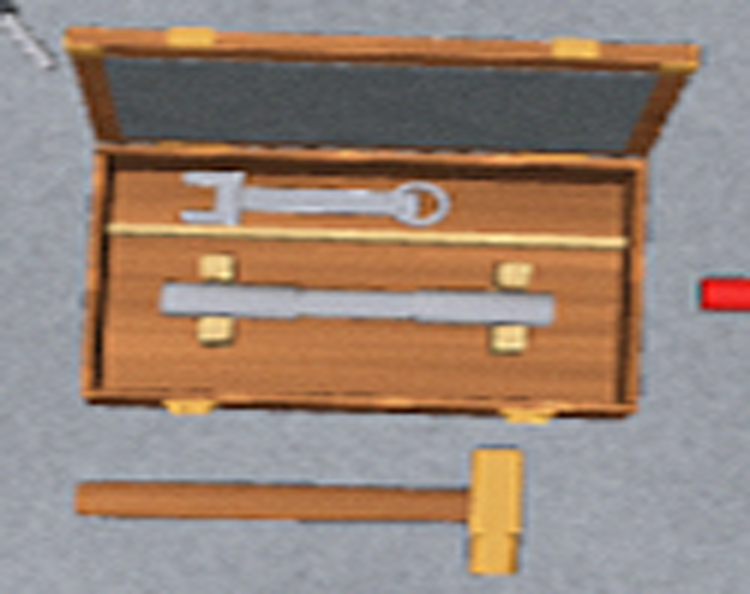

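View pics/c2.png

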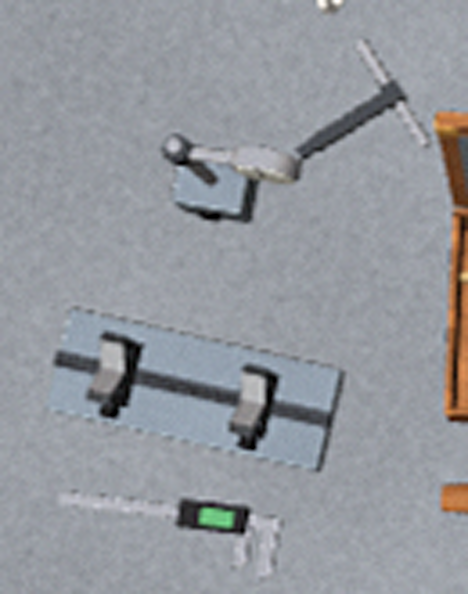

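View pics/c3.png

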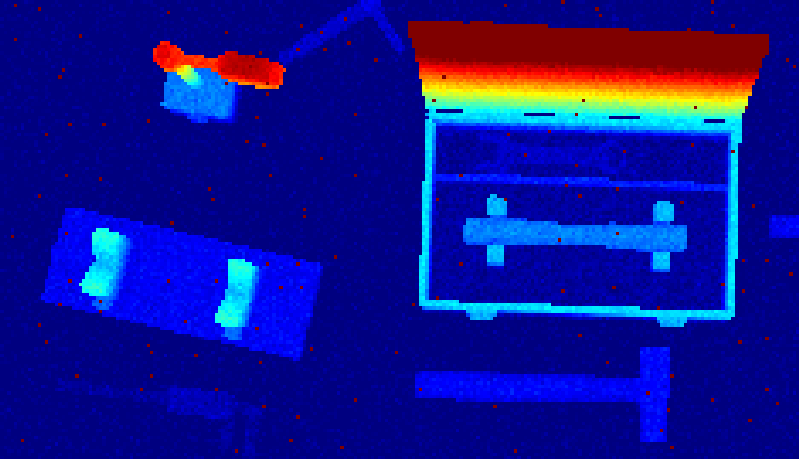

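The crops show the steel bar (relieved waist at the centre) in its saddles, the spanner behind the divider, and the stand tilted about 13° with V-rests near (120,375) and (255,405) of the crop. Now the poses.

```bash
cat > fit.py <<'E'
from h import *
def rect(pts):
    (c,s,a)=cv2.minAreaRect(pts[:,:2].astype(np.float32))
    b=cv2.boxPoints((c,s,a)); 
    e=[b[1]-b[0],b[2]-b[1]]; l=max(e,key=np.linalg.norm)
    ang=np.arctan2(l[1],l[0])
    while ang<=0: ang+=np.pi
    while ang>np.pi: ang-=np.pi
    return np.round(c,1),np.round(s,1),round(np.degrees(ang)-90,2)  # yaw: own y along long axis
def comp(P,box,lo,hi):
    m=np.zeros(P.shape[:2],np.uint8);u0,u1,v0,v1=box
    z=P[v0:v1,u0:u1,2];m[v0:v1,u0:u1]=(z>lo)&(z<hi)
    n,l,st,_=cv2.connectedComponentsWithStats(m,connectivity=8)
    k=1+np.argmax(st[1:,4]);return P[l==k]
if __name__=="__main__":
    d=load("top0");P=cloud(d);P[...,2]-=0.9
    case=comp(P,(205,330,135,210),64,76);print("rim",rect(case),np.median(case[:,2]))
    bar=P[170:190,225:305].reshape(-1,3);
    g=d["color"][170:190,225:305].reshape(-1,3).astype(int)
    sat=g.max(1)-g.min(1)
    b=bar[(sat<25)&(bar[:,2]>38)&(bar[:,2]<56)];print("bar",rect(b),len(b),np.percentile(b[:,2],[50,98]))
    sb=comp(P,(95,200,165,225),16,30);print("standbase",rect(sb),np.median(sb[:,2]))
    for bx in((115,140,170,205),(155,180,175,220)):
        v=P[bx[2]:bx[3],bx[0]:bx[1]].reshape(-1,3);v=v[(v[:,2]>55)&(v[:,2]<90)];print("V",rect(v),v.mean(0),v[:,2].max())
    l=comp(P,(205,330,105,165),85,400);
    print("lid",l.min(0),l.max(0)); A=np.c_[l[:,1:],np.ones(len(l))]; print(np.linalg.lstsq(A,l[:,0],rcond=None)[0],)
    i=comp(P,(135,185,115,150),25,200); print("ind",i.min(0),i.max(0))
    ib=comp(P,(135,185,115,150),35,60); print("indbase",rect(ib))
    for n,bx in(("hammer",(210,300,205,245)),("cal",(105,180,215,250))):
        q=comp(P,bx,5,40);print(n,q.min(0),q.max(0))
E
python3 fit.py
```

```text
rim (array([ 526.1, -193.3]), array([280.8, 182.4]), np.float32(-0.7)) 68.70843770823882
bar (array([ 510.8, -190.8]), array([196. ,  22.6]), np.float32(-1.25)) 437 [47.93208671 54.68871663]
standbase (array([463.2, 167.9]), array([244.1,  89.8]), np.float32(-11.92)) 22.61859747972758
V (array([475.3, 225.8]), array([22.5, 58. ]), np.float32(79.35)) [475.61251744 224.63785012  71.31312261] 87.10329410235249
V (array([450.5, 108.1]), array([21.3, 58.7]), np.float32(78.89)) [450.01757386 107.46636441  72.37140778] 86.29788366140724
lid [ 612.57359162 -335.26480043   85.00455541] [654.66418904 -54.84437803 255.4331615 ]
[2.15731371e-02 1.77077729e-01 6.03410838e+02]
ind [608.86280331  56.11989365  26.12638939] [654.32582694 184.49946753 196.80651541]
indbase (array([632. , 153.2]), array([60.1, 46. ]), np.float32(-5.81))
hammer [ 326.47731005 -280.9762945     5.40808846] [409.99412586 -46.59799157  32.75857779]
cal [314.12386193 115.30798748   5.0531681 ] [368.98335887 212.12444711  18.06474272]
```

```bash
cat >> h.py <<'E'
from scipy.spatial.transform import Rotation as Ro
def Rt(yaw): # tool down, tool x at yaw deg
    return Ro.from_euler('z',yaw,degrees=True)*Ro.from_quat([1,0,0,0])
def delta(target,yaw,s=None):
    from bench import robot
    s=s or robot.get_state();R0=Ro.from_quat(s["ee_rot"])
    dp=R0.inv().apply(np.array(target)-s["position"])
    rv=(R0.inv()*Rt(yaw)).as_rotvec()
    print("t",round(s["t"],2),"pos",s["position"].round(1),"F",s["contact_force"].round(2),"w",round(s["gripper_width"],3))
    print("shift mm",dp.round(2),"turn share",(rv/np.pi).round(4),"deg",np.degrees(rv).round(2))
E
python3 -c "
from h import *
delta([511,-191,250],-1.24)"
```

```text
t 0.1 pos [177.  520.5 249.8] F [-0.03  0.07 -0.12] w 1.001
shift mm [-5.6613e+02  5.4529e+02  3.4000e-01] turn share [2.000e-04 3.000e-04 4.026e-01] deg [4.000e-02 6.000e-02 7.246e+01]
```

```bash
python3 -m crank '[{"rotation":[0,0,0.04],"xyz":[0,0,0],"claw":1},{"rotation":[0,0,0.04],"xyz":[0,0,0],"claw":1},{"rotation":[0,0,0.04],"xyz":[0,0,0],"claw":1},{"rotation":[0,0,0.04],"xyz":[0,0,0],"claw":1},{"rotation":[0,0,0.04],"xyz":[0,0,0],"claw":1},{"rotation":[0,0,0.04],"xyz":[0,0,0],"claw":1},{"rotation":[0,0,0.04],"xyz":[0,0,0],"claw":1},{"rotation":[0,0,0.04],"xyz":[0,0,0],"claw":1}]'; python3 -c "
from h import *
delta([511,-191,250],-1.24)"
```

```text
t: 0.9
position: [177.0, 520.6, 249.9]
ee_rot: [0.993, 0.116, -0.0, 0.0]
contact_force: [-0.4, -0.6, -0.9]
gripper_width: 0.996
t 0.9 pos [177.  520.6 249.9] F [-0.41 -0.65 -0.93] w 0.996
shift mm [1.6102e+02 7.6937e+02 3.2000e-01] turn share [0.0002 0.0001 0.0809] deg [ 0.04  0.02 14.56]
```

```bash
python3 -m crank '[{"rotation":[0,0,0.04],"xyz":[0,0,0],"claw":0.15},{"rotation":[0,0,0.041],"xyz":[0,0,0],"claw":0.15},{"rotation":[0,0,0],"xyz":[0.175,0.352,0],"claw":0.15},{"rotation":[0,0,0],"xyz":[0.175,0.352,0],"claw":0.15},{"rotation":[0,0,0],"xyz":[0.175,0.352,0],"claw":0.15},{"rotation":[0,0,0],"xyz":[0.175,0.352,0],"claw":0.15},{"rotation":[0,0,0],"xyz":[0.175,0.352,0],"claw":0.15},{"rotation":[0,0,0],"xyz":[0.175,0.352,0],"claw":0.15}]'; python3 -m crank '[{"rotation":[0,0,0],"xyz":[0.175,0.352,0],"claw":0.15},{"rotation":[0,0,0],"xyz":[0.175,0.352,0],"claw":0.15},{"rotation":[0,0,0],"xyz":[0.175,0.352,0],"claw":0.15},{"rotation":[0,0,0],"xyz":[0.175,0.352,0],"claw":0.15},{"rotation":[0,0,0],"xyz":[0.175,0.352,0],"claw":0.15},{"rotation":[0,0,0],"xyz":[0.175,0.352,0],"claw":0.15},{"rotation":[0,0,0],"xyz":[0.175,0.352,0],"claw":0.15},{"rotation":[0,0,0],"xyz":[0.175,0.352,0],"claw":0.15}]';python3 -m crank '[{"rotation":[0,0,0],"xyz":[0.175,0.352,0],"claw":0.15},{"rotation":[0,0,0],"xyz":[0.175,0.352,0],"claw":0.15},{"rotation":[0,0,0],"xyz":[0.175,0.352,0],"claw":0.15},{"rotation":[0,0,0],"xyz":[0.175,0.352,0],"claw":0.15},{"rotation":[0,0,0],"xyz":[0.175,0.352,0],"claw":0.15},{"rotation":[0,0,0],"xyz":[0.175,0.352,0],"claw":0.15},{"rotation":[0,0,0],"xyz":[0,0,0],"claw":0.15},{"rotation":[0,0,0],"xyz":[0,0,0],"claw":0.15}]'; python3 - <<'E'
from h import *
from bench import robot
delta([511,-191,250],-1.24)
s=robot.get_state();d=robot.get_image("wrist");T=Ro.from_quat(s["ee_rot"]).as_matrix()
np.savez("pics/w1.npz",**d,Rw=T,pw=s["position"]);cv2.imwrite("pics/w1.png",d["color"][:,:,::-1]);print(d["T_tool_cam"])
E
```

```text
t: 1.7
position: [278.8, 306.2, 250.1]
ee_rot: [1.0, -0.008, -0.0, 0.0]
contact_force: [1.4, -0.4, -0.2]
gripper_width: 0.575
t: 2.5
position: [414.1, 22.2, 250.2]
ee_rot: [1.0, -0.008, -0.0, -0.0]
contact_force: [0.4, 0.2, 0.5]
gripper_width: 0.574
t: 3.3
position: [515.0, -189.4, 249.5]
ee_rot: [1.0, -0.009, -0.001, -0.0]
contact_force: [0.6, 0.2, 0.2]
gripper_width: 0.577
t 3.3 pos [ 515.  -189.4  249.5] F [0.61 0.16 0.2 ] w 0.577
shift mm [-3.96  1.68 -0.49] turn share [-0.0002  0.0004  0.0012] deg [-0.04  0.08  0.21]
[[ 9.99999653e-01 -6.16237460e-04  5.61378431e-04 -7.14692687e-02]
 [ 4.20380340e-04  9.54330193e-01  2.98753588e-01 -7.64364129e+01]
 [-7.19843538e-04 -2.98753248e-01  9.54330120e-01 -1.24743292e+02]
 [ 0.00000000e+00  0.00000000e+00  0.00000000e+00  1.00000000e+00]]
```

View pics/w1.png

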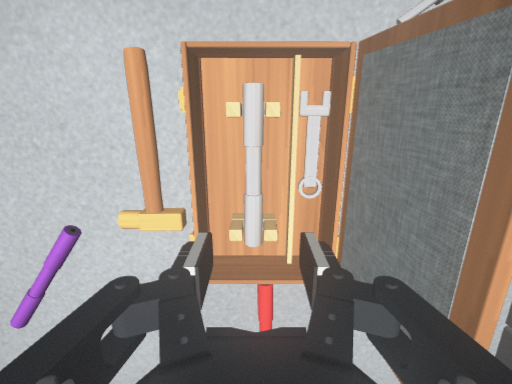

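The wrist view shows the bar from (253,85) to (254,246) with its waist at rows 146–194. The divider is at column 295. Next I fit the bar here.

```bash
cat > wfit.py <<'E'
from h import *
import sys
def wcloud(d):
    P=cloud(d);T=d["T_tool_cam"];P=P@T[:3,:3].T+T[:3,3]
    return P@d["Rw"].T+d["pw"]
if __name__=="__main__":
    from fit import rect
    d=load("w1");P=wcloud(d);g=d["color"].astype(int);sat=g.max(2)-g.min(2)
    m=np.zeros(sat.shape,bool);m[75:255,235:272]=1
    print("floor z",np.median(P[120:140,215:230,2]), "bench",np.median(P[10:30,20:100,2]))
    m&=(sat<30)&(P[...,2]>36)&(P[...,2]<60)
    b=P[m];print(len(b),rect(b))
    # axis from robust per-row: cylinder sections
    c=b[:,:2].mean(0);yaw=-1.24
    ax=np.array([-np.sin(np.radians(yaw)),np.cos(np.radians(yaw))])
    from scipy.optimize import least_squares
    # fit axis: distance from line with radius by position
    def res(p):
        x0,z0,sl,tz,ym=p
        y=b[:,1]-ym; r=np.where(abs(y)<30,10,12)
        return np.hypot(b[:,0]-x0-sl*y,b[:,2]-z0-tz*y)-r
    s=least_squares(lambda q:res([*q,-191]),[511,40,0.02,0],loss="soft_l1");print(s.x,s.cost/len(b), "yaw",-np.degrees(np.arctan(s.x[2])))
    # ends
    y=b[:,1];print("ends",np.percentile(y,[0.2,1,99,99.8]))
    # saddles & case rim
    for nm,(u0,u1,v0,v1) in dict(sl=(222,285,98,122),sr=(222,285,212,245)).items():
        q=P[v0:v1,u0:u1].reshape(-1,3);q=q[(q[:,2]>57)&(q[:,2]<66)]
        print(nm,len(q),q.min(0),q.max(0),q.mean(0))
E
python3 wfit.py
```

```text
floor z 7.0360130297553525 bench 0.8915850625799635
2876 (array([ 512.3, -188.9]), array([198.9,  25. ]), np.float32(-1.3))
[ 5.11025882e+02  4.08174113e+01  2.09460810e-02 -1.26087891e-03] 0.17821784789470418 yaw -1.1999465724993283
ends [-287.20201682 -284.9351884   -90.80252404  -89.72865491]
sl 461 [ 482.41200171 -124.62519608   59.08431893] [ 542.50608695 -109.0421807    64.61841416] [ 512.48231894 -116.73466368   62.86446745]
sr 335 [ 479.93443673 -274.63508521   57.15083444] [ 538.65386583 -257.67950012   64.67115969] [ 509.48870927 -265.42256299   62.50278572]
```

```bash
python3 -m crank '[{"rotation":[0,0,0.0011],"xyz":[-0.039,0.002,0.2],"claw":0.15},{"rotation":[-0.0002,0.0004,0],"xyz":[0,0,0.3],"claw":0.15},{"rotation":[0,0,0],"xyz":[0,0,0.3],"claw":0.15},{"rotation":[0,0,0],"xyz":[0,0,0.3],"claw":0.15},{"rotation":[0,0,0],"xyz":[0,0,0.2],"claw":0.15},{"rotation":[0,0,0],"xyz":[0,0,0],"claw":0.15},{"rotation":[0,0,0],"xyz":[0,0,0],"claw":0.15}]'; python3 - <<'E'
from h import *
from bench import robot
delta([511,-189.5,40],-1.22)
s=robot.get_state();d=robot.get_image("wrist");T=Ro.from_quat(s["ee_rot"]).as_matrix()
np.savez("pics/w2.npz",**d,Rw=T,pw=s["position"]);cv2.imwrite("pics/w2.png",d["color"][:,:,::-1])
E
```

```text
t: 4.05
position: [511.6, -188.7, 121.2]
ee_rot: [1.0, -0.01, 0.001, 0.0]
contact_force: [-0.2, -0.7, 0.6]
gripper_width: 0.575
t 4.05 pos [ 511.6 -188.7  121.2] F [-0.25 -0.67  0.57] w 0.575
shift mm [-0.72  0.76 81.24] turn share [ 0.0003 -0.0006  0.0006] deg [ 0.05 -0.1   0.11]
```

View pics/w2.png

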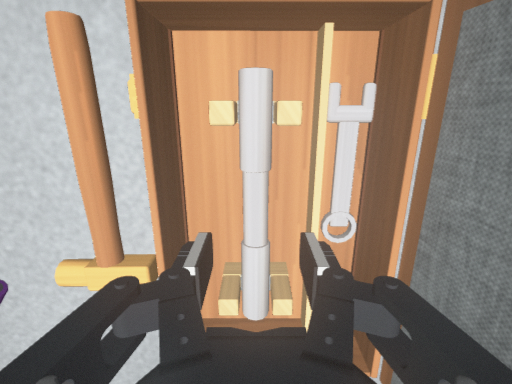

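The view shows the bar centred between the jaws (column 256), with waist steps at rows ~170 and ~241.

```bash
python3 - <<'E'
from h import *
from wfit import wcloud
d=load("w2");P=wcloud(d);g=d["color"]
print([(v,P[v,256].round(1).tolist()) for v in(66,67,68,69,70,71,72,73)])
print([(v,P[v,256].round(1).tolist()) for v in range(312,326,2)])
print("prof",[(v,P[v,256,1:].round(1).tolist()) for v in list(range(162,180,2))+list(range(232,250,2))])
z=P[...,2];m=np.zeros(z.shape,bool);m[66:320,232:280]=1
s=g.astype(int);m&=(s.max(2)-s.min(2)<30)&(z>37)&(z<60)
b=P[m]
from scipy.optimize import least_squares
def res(q):
    x0,z0,sl,tz,ym=q
    y=b[:,1]-ym; r=11+0.999*np.tanh((abs(y)-30)/1.0)
    return np.hypot(b[:,0]-x0-sl*y,b[:,2]-z0-tz*y)-r
for y0 in(-194,-190,-186):
    f=least_squares(res,[511,40,.02,0,y0],loss="soft_l1",x_scale=[1,1,.01,.01,1]);print(f.x.round(4),f.cost)
print(np.percentile(b[:,1],[.1,.5,1,99,99.5,99.9]))
for (u0,u1,v0,v1) in((205,305,95,130),(215,295,262,318)):
    q=P[v0:v1,u0:u1].reshape(-1,3);q=q[(q[:,2]>60)&(q[:,2]<65)];print(len(q),np.percentile(q,[1,99],axis=0).round(1).tolist())
E
```

```text
[(66, [514.1, -82.7, 6.1]), (67, [513.9, -88.9, 51.8]), (68, [513.9, -89.5, 51.8]), (69, [513.8, -90.1, 52.5]), (70, [513.8, -90.8, 53.1]), (71, [513.8, -91.5, 54.3]), (72, [513.8, -91.9, 52.3]), (73, [513.8, -92.5, 52.2])]
[(312, [510.1, -279.9, 52.8]), (314, [510.1, -281.7, 53.1]), (316, [510.1, -283.7, 53.1]), (318, [510.0, -286.5, 52.3]), (320, [509.4, -325.7, 11.6]), (322, [509.4, -325.9, 14.1]), (324, [509.4, -325.7, 17.1])]
prof [(162, [-150.9, 52.1]), (164, [-152.2, 52.9]), (166, [-153.8, 52.2]), (168, [-154.9, 53.7]), (170, [-156.7, 52.1]), (172, [-158.2, 52.1]), (174, [-160.0, 50.9]), (176, [-161.4, 51.4]), (178, [-162.8, 51.6]), (232, [-206.3, 50.6]), (234, [-207.9, 50.9]), (236, [-210.2, 49.7]), (238, [-211.1, 51.4]), (240, [-213.2, 50.6]), (242, [-215.1, 50.4]), (244, [-216.5, 51.0]), (246, [-218.1, 51.3]), (248, [-219.0, 52.9])]
[ 5.110840e+02  4.086510e+01  2.080000e-02 -1.000000e-03 -1.886547e+02] 880.6145518457625
[ 5.110840e+02  4.086510e+01  2.080000e-02 -1.000000e-03 -1.886547e+02] 880.6145518458395
[ 5.110840e+02  4.086510e+01  2.080000e-02 -1.000000e-03 -1.886547e+02] 880.6145518458079
[-287.56830824 -286.25240266 -284.39618152  -90.55921094  -89.92735722
  -89.39705588]
1302 [[483.3, -125.0, 60.7], [541.9, -108.8, 64.5]]
745 [[480.0, -274.6, 60.3], [539.1, -258.1, 64.4]]
```

```bash
python3 -m crank '[{"rotation":[0,0,0.0005],"xyz":[-0.006,0.005,0.2],"claw":0.15},{"rotation":[0,0,0],"xyz":[0,0,0.2],"claw":0.15},{"rotation":[0,0,0],"xyz":[0,0,0.2],"claw":0.15},{"rotation":[0,0,0],"xyz":[0,0,0.1],"claw":0.15},{"rotation":[0,0,0],"xyz":[0,0,0.1],"claw":0.15},{"rotation":[0,0,0],"xyz":[0,0,0],"claw":0.15},{"rotation":[0,0,0],"xyz":[0,0,0],"claw":0.15}]'; python3 -c "
from h import *
delta([511.05,-189.2,40],-1.22)"
```

```text
t: 4.8
position: [511.3, -189.9, 41.1]
ee_rot: [1.0, -0.011, 0.001, 0.001]
contact_force: [-0.1, 0.1, 0.2]
gripper_width: 0.575
t 4.8 pos [ 511.3 -189.9   41.1] F [-0.12  0.08  0.21] w 0.575
shift mm [-0.25 -0.72  1.06] turn share [ 0.0003 -0.0007 -0.0001] deg [ 0.06 -0.12 -0.03]
```

```bash
python3 -m crank '[{"rotation":[0.0003,-0.0006,0],"xyz":[-0.002,-0.003,0.006],"claw":0},{"rotation":[0,0,0],"xyz":[0,0,0],"claw":-0.2},{"rotation":[0,0,0],"xyz":[0,0,0],"claw":-0.4},{"rotation":[0,0,0],"xyz":[0,0,0],"claw":-0.5},{"rotation":[0,0,0],"xyz":[0,0,0],"claw":-0.6},{"rotation":[0,0,0],"xyz":[0,0,0],"claw":-0.7},{"rotation":[0,0,0],"xyz":[0,0,0],"claw":-0.8},{"rotation":[0,0,0],"xyz":[0,0,0],"claw":-1}]' 30;python3 -m crank '[{"rotation":[0,0,0],"xyz":[0,0,0],"claw":-1},{"rotation":[0,0,0],"xyz":[0,0,0],"claw":-1}]' 30; python3 -c "
from h import *
delta([511.05,-189.2,40],-1.22)
from bench import robot
print(robot.get_state()['wrist_torque'])"
```

```text
t: 5.6
position: [511.0, -189.6, 40.0]
ee_rot: [1.0, -0.011, 0.0, -0.0]
contact_force: [0.3, 1.2, 5.7]
gripper_width: 0.223
t: 5.8
position: [511.0, -189.6, 40.0]
ee_rot: [1.0, -0.011, 0.0, -0.0]
contact_force: [1.6, 1.1, 4.6]
gripper_width: 0.226
t 5.8 pos [ 511.  -189.6   40. ] F [1.58 1.08 4.6 ] w 0.226
shift mm [ 0.08 -0.37 -0.03] turn share [-0.     -0.     -0.0002] deg [-0.   -0.   -0.03]
[ 0.13221708 -0.18270673  0.00725855]
```

```bash
python3 -m crank '[{"rotation":[0,0,0],"xyz":[0,0,0],"claw":-1},{"rotation":[0,0,0],"xyz":[0,0,0],"claw":-1},{"rotation":[0,0,0],"xyz":[0,0,-0.02],"claw":-1},{"rotation":[0,0,0],"xyz":[0,0,-0.02],"claw":-1},{"rotation":[0,0,0],"xyz":[0,0,-0.02],"claw":-1},{"rotation":[0,0,0],"xyz":[0,0,0],"claw":-1},{"rotation":[0,0,0],"xyz":[0,0,0],"claw":-1}]' 80; python3 - <<'E'
from h import *
from bench import robot
delta([511.05,-189.2,40],-1.22)
s=robot.get_state();print(s['wrist_torque']);d=robot.get_image("wrist");T=Ro.from_quat(s["ee_rot"]).as_matrix()
np.savez("pics/w3.npz",**d,Rw=T,pw=s["position"]);cv2.imwrite("pics/w3.png",d["color"][:,:,::-1])
E
```

```text
t: 6.5
position: [510.5, -189.4, 45.4]
ee_rot: [1.0, -0.011, -0.001, -0.0]
contact_force: [1.1, -0.3, -6.0]
gripper_width: 0.211
t 6.5 pos [ 510.5 -189.4   45.4] F [ 1.05 -0.27 -6.01] w 0.211
shift mm [ 0.52 -0.24  5.45] turn share [-0.0002  0.0004 -0.0002] deg [-0.03  0.06 -0.03]
[ 0.05021016 -0.05530143  0.00973732]
```

View pics/w3.png

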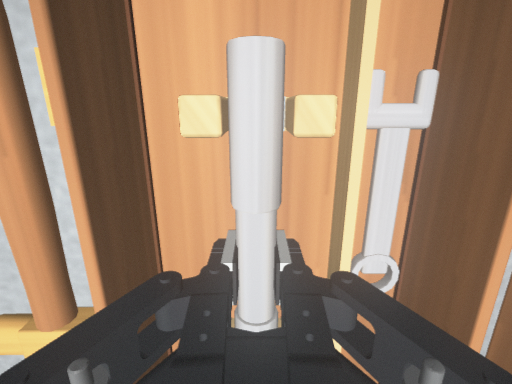

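The bar is lifted 5 mm and sits centred in the slot with a gap on both sides; the load is −6 N. I keep going straight up.

```bash
python3 -m crank '[{"rotation":[0,0,0],"xyz":[0,0,-0.04],"claw":-1},{"rotation":[0,0,0],"xyz":[0,0,-0.05],"claw":-1},{"rotation":[0,0,0],"xyz":[0,0,-0.05],"claw":-1},{"rotation":[0,0,0],"xyz":[0,0,-0.05],"claw":-1},{"rotation":[0,0,0],"xyz":[0,0,-0.05],"claw":-1},{"rotation":[0,0,0],"xyz":[0,0,-0.05],"claw":-1},{"rotation":[0,0,0],"xyz":[0,0,-0.05],"claw":-1},{"rotation":[0,0,0],"xyz":[0,0,-0.1],"claw":-1}]' ; python3 -m crank '[{"rotation":[0,0,0],"xyz":[0,0,-0.2],"claw":-1},{"rotation":[0,0,0],"xyz":[0,0,-0.3],"claw":-1},{"rotation":[0,0,0],"xyz":[0,0,-0.2],"claw":-1},{"rotation":[0,0,0],"xyz":[0,0,-0.1],"claw":-1},{"rotation":[0,0,0],"xyz":[0,0,0],"claw":-1},{"rotation":[0,0,0],"xyz":[0,0,0],"claw":-1}]'; python3 - <<'E'
from h import *
from bench import robot
delta([462.9,167,165],-12.1)
s=robot.get_state();print(s['wrist_torque']);d=robot.get_image("wrist");T=Ro.from_quat(s["ee_rot"]).as_matrix()
np.savez("pics/w4.npz",**d,Rw=T,pw=s["position"]);cv2.imwrite("pics/w4.png",d["color"][:,:,::-1])
d=robot.get_image("top");np.savez("pics/top1.npz",**d);cv2.imwrite("pics/top1.png",cv2.resize(d["color"][90:250,95:335,::-1],None,fx=3.2,fy=3.2))
E
```

```text
t: 7.35
position: [510.4, -189.4, 89.8]
ee_rot: [1.0, -0.011, -0.001, -0.0]
contact_force: [0.4, 0.6, -7.1]
gripper_width: 0.207
t: 7.95
position: [510.4, -189.4, 168.8]
ee_rot: [1.0, -0.011, -0.001, -0.0]
contact_force: [0.2, 0.4, -7.7]
gripper_width: 0.207
t 7.95 pos [ 510.4 -189.4  168.8] F [ 0.19  0.38 -7.65] w 0.207
shift mm [ -55.26 -355.23    4.19] turn share [-0.0002  0.0006  0.0603] deg [-0.04  0.11 10.85]
[-0.02896588  0.00369134  0.00040491]
```

View pics/top1.png

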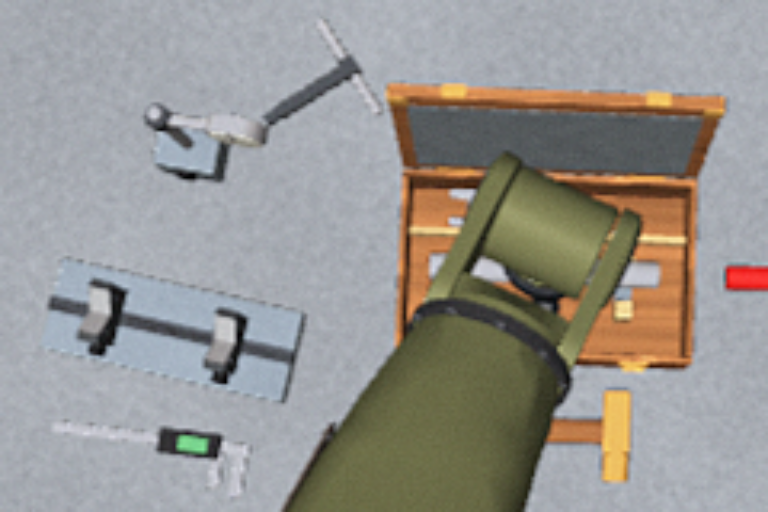

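View pics/w4.png

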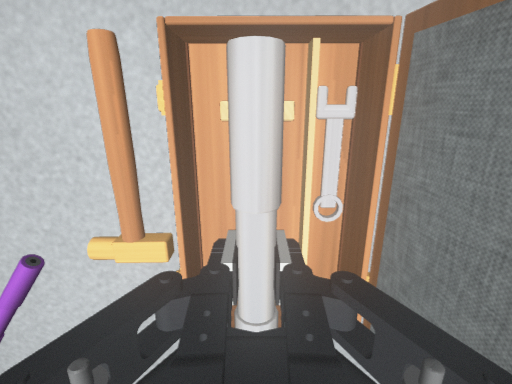

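The bar is clear and unchanged in the hand (its far end is at row 40 in both wrist pictures). Next I measure its offset in the tool frame, then traverse.

```bash
python3 - <<'E'
from h import *
for n in("w3","w4"):
    d=load(n);P=cloud(d);T=d["T_tool_cam"];P=P@T[:3,:3].T+T[:3,3]
    m=np.zeros(P.shape[:2],bool);m[36:330,222:292]=1
    g=d["color"].astype(int);m&=(g.max(2)-g.min(2)<30)&(abs(P[...,2])<16)&(g.max(2)>120)
    b=P[m];
    from scipy.optimize import least_squares
    def res(q):
        x0,z0,sl,tz,ym=q
        y=b[:,1]-ym; r=11+0.999*np.tanh((abs(y)-30)/.7)
        return np.hypot(b[:,0]-x0-sl*y,b[:,2]-z0-tz*y)-r
    f=least_squares(res,[0,0,0,0,0],loss="soft_l1",x_scale=[1,1,.01,.01,1]);print(f.x.round(4),f.cost,len(b),np.percentile(b[:,1],[.1,.5]))
    print([(v,P[v,256].round(1).tolist()) for v in(36,37,38,39,40,41,42,44)])
E
```

```text
[-0.1727 -0.7714  0.001  -0.004  -0.5408] 4392.473948637997 14464 [-100.42833802 -100.01588279]
[(36, [0.1, -100.3, -12.3]), (37, [0.1, -100.2, -11.3]), (38, [0.1, -99.8, -11.9]), (39, [0.1, -99.3, -12.7]), (40, [0.1, -99.0, -12.8]), (41, [0.1, -98.8, -11.9]), (42, [0.1, -98.1, -13.7]), (44, [0.1, -97.8, -11.9])]
[-0.1524 -0.7681  0.0012 -0.0039 -0.6927] 4300.11058677456 14450 [-100.60881597 -100.17990334]
[(36, [0.1, -100.4, -12.2]), (37, [0.1, -99.9, -13.0]), (38, [0.1, -99.8, -11.9]), (39, [0.1, -99.1, -13.7]), (40, [0.1, -99.1, -12.1]), (41, [0.1, -98.5, -13.4]), (42, [0.1, -98.2, -13.4]), (44, [0.1, -97.6, -12.9])]
```

```bash
python3 -m crank '[{"rotation":[0,0,0.01],"xyz":[-0.055,-0.2,0],"claw":-1},{"rotation":[0,0,0.01],"xyz":[-0.055,-0.35,0],"claw":-1},{"rotation":[0,0,0.01],"xyz":[-0.035,-0.36,0],"claw":-1},{"rotation":[0,0,0.01],"xyz":[-0.01,-0.36,0],"claw":-1},{"rotation":[0,0,0.01],"xyz":[0,-0.36,0],"claw":-1},{"rotation":[0,0,0.01],"xyz":[0,-0.36,0],"claw":-1},{"rotation":[0,0,0],"xyz":[0,-0.36,0],"claw":-1},{"rotation":[0,0,0],"xyz":[0,-0.36,0],"claw":-1}]' ; python3 -m crank '[{"rotation":[0,0,0],"xyz":[0,-0.3,0],"claw":-1},{"rotation":[0,0,0],"xyz":[0,-0.2,0],"claw":-1},{"rotation":[0,0,0],"xyz":[0,-0.1,0],"claw":-1},{"rotation":[0,0,0],"xyz":[0,0,0],"claw":-1},{"rotation":[0,0,0],"xyz":[0,0,0],"claw":-1}]'; python3 - <<'E'
from h import *
from bench import robot
delta([462.9,167,165],-12.1)
s=robot.get_state();d=robot.get_image("wrist");T=Ro.from_quat(s["ee_rot"]).as_matrix()
np.savez("pics/w5.npz",**d,Rw=T,pw=s["position"]);cv2.imwrite("pics/w5.png",d["color"][:,:,::-1])
E
```

```text
t: 8.85
position: [531.3, 80.8, 168.8]
ee_rot: [0.994, -0.105, -0.001, 0.0]
contact_force: [0.9, -0.4, -7.1]
gripper_width: 0.205
t: 9.35
position: [543.8, 137.3, 169.2]
ee_rot: [0.994, -0.105, -0.001, 0.0]
contact_force: [0.2, -1.0, -7.4]
gripper_width: 0.209
t 9.35 pos [543.8 137.3 169.2] F [ 0.18 -0.98 -7.41] w 0.209
shift mm [-85.35 -12.12   4.38] turn share [0.0001 0.0005 0.0002] deg [0.03 0.09 0.04]
```

View pics/w5.png

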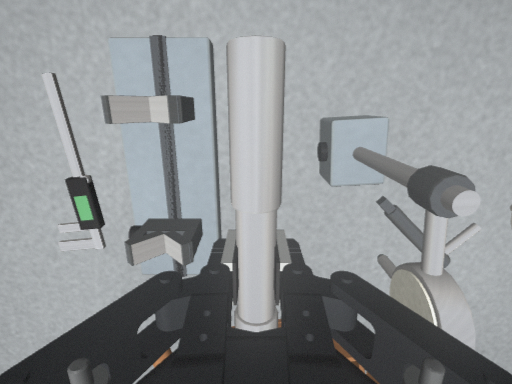

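I drifted back in x because the frame was turned. The picture shows the stand at left, V-rests at (150,108) and (165,240), with the indicator at right, untouched. Moving over the stand.

```bash
python3 -m crank '[{"rotation":[0,0.0004,0],"xyz":[-0.2,-0.03,0],"claw":-1},{"rotation":[0,0,0],"xyz":[-0.3,-0.04,0],"claw":-1},{"rotation":[0,0,0],"xyz":[-0.25,-0.04,0],"claw":-1},{"rotation":[0,0,0],"xyz":[-0.1,-0.01,0],"claw":-1},{"rotation":[0,0,0],"xyz":[0,0,0],"claw":-1},{"rotation":[0,0,0],"xyz":[0,0,0],"claw":-1}]'; python3 - <<'E'
from h import *
from bench import robot
delta([462.9,167,165],-12.1)
s=robot.get_state();d=robot.get_image("wrist");T=Ro.from_quat(s["ee_rot"]).as_matrix()
np.savez("pics/w6.npz",**d,Rw=T,pw=s["position"]);cv2.imwrite("pics/w6.png",d["color"][:,:,::-1])
E
```

```text
t: 10.0
position: [464.2, 166.9, 170.1]
ee_rot: [0.994, -0.105, 0.001, -0.0]
contact_force: [0.2, 0.5, -7.4]
gripper_width: 0.204
t 10.0 pos [464.2 166.9 170.1] F [ 0.16  0.51 -7.45] w 0.204
shift mm [-1.28  0.22  5.11] turn share [-0.0002 -0.0005  0.0001] deg [-0.03 -0.09  0.02]
```

View pics/w6.png

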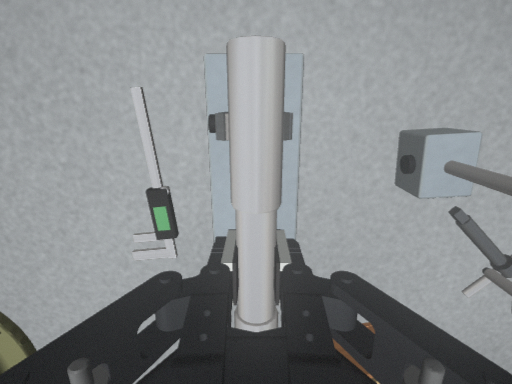

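Over the stand now, with the bar over the left V at (253,125). I'll use w5, where both rests were visible, to locate the rests in wrist terms.

```bash
python3 - <<'E'
from h import *
from wfit import wcloud
from fit import rect
d=load("w5");P=wcloud(d);ps=-12.1
u=np.radians(ps);ex=np.array([np.cos(u),np.sin(u)]);ey=np.array([-np.sin(u),np.cos(u)])
for bx in((98,200,90,128),(122,206,212,265)):
    q=P[bx[2]:bx[3],bx[0]:bx[1]].reshape(-1,3);q=q[(q[:,2]>70)&(q[:,2]<90)]
    a=q[:,:2]@ex;b=q[:,:2]@ey
    print("V",len(q),rect(q),np.percentile(a,[1,99]).round(1),np.percentile(b,[1,99]).round(1),q[:,2].max())
    # V surface valley: fit plane pair
    q=P[bx[2]:bx[3],bx[0]:bx[1]].reshape(-1,3);q=q[(q[:,2]>62)&(q[:,2]<90)]
    a=q[:,:2]@ex
    h=[(round(float(k),0),round(float(np.median(q[abs(a-k)<1.5,2])),1)) for k in np.arange(a.min(),a.max(),3)]
    print(h)
for n in("w5","w6"):
    d=load(n);P=wcloud(d)
    q=P[38:275,95:320].reshape(-1,3);q=q[(q[:,2]>19)&(q[:,2]<31)]
    a=q[:,:2]@ex;b=q[:,:2]@ey
    print(n,"base",np.percentile(a,[.5,99.5]),np.percentile(b,[.5,99.5]))
print("top est centre along,across", np.array([462.9,167])@ey,np.array([462.9,167])@ex)
d=load("top0");P=cloud(d)
for bx in((115,140,170,205),(155,180,175,220)):
    q=P[bx[2]:bx[3],bx[0]:bx[1]].reshape(-1,3);q=q[(q[:,2]>72)&(q[:,2]<90)]
    a=q[:,:2]@ex;b=q[:,:2]@ey;print("topV",np.percentile(a,[1,99]).round(1),np.percentile(b,[1,99]).round(1))
q=P[165:225,95:200].reshape(-1,3);q=q[(q[:,2]>19)&(q[:,2]<31)]
a=q[:,:2]@ex;b=q[:,:2]@ey
print("base",np.percentile(a,[.5,99.5]),np.percentile(b,[.5,99.5]))
E
```

```text
V 1648 (array([475.3, 227.2]), array([20. , 59.5]), np.float32(78.01)) [389.4 446.3] [312.  331.7] 85.85594831301606
[(387.0, 77.7), (390.0, 80.4), (393.0, 83.2), (396.0, 82.9), (399.0, 79.7), (402.0, 76.8), (405.0, 73.9), (408.0, 71.0), (411.0, 67.8), (414.0, 65.0), (417.0, 63.1), (420.0, 65.3), (423.0, 68.4), (426.0, 71.5), (429.0, 74.3), (432.0, 77.4), (435.0, 80.6), (438.0, 83.5), (441.0, 82.9), (444.0, 78.9)]
V 1225 (array([450.4, 109.9]), array([21.2, 59.4]), np.float32(78.07)) [389.5 446.5] [192.1 212.3] 85.72570436971101
[(388.0, 77.6), (391.0, 79.5), (394.0, 82.1), (397.0, 82.3), (400.0, 79.5), (403.0, 76.7), (406.0, 73.6), (409.0, 70.8), (412.0, 67.8), (415.0, 64.9), (418.0, 63.1), (421.0, 65.3), (424.0, 68.0), (427.0, 70.8), (430.0, 73.9), (433.0, 76.7), (436.0, 79.6), (439.0, 82.5), (442.0, 82.5), (445.0, 78.4)]
w5 base [373.71103727 462.19802486] [146.17356711 380.22345682]
w6 base [372.52915618 461.96110936] [202.22321204 381.2593945 ]
top est centre along,across 260.32223330686634 417.60956029062055
topV [388.9 446. ] [309.8 330.3]
topV [389.  446.1] [190.6 210.6]
base [373.31297989 462.22283913] [141.37602345 379.48217477]
```

```bash
python3 -c "
from h import *
delta([463.4,168.1,86],-12.1)"
python3 -m crank '[{"rotation":[0,0,0],"xyz":[-0.005,-0.013,0.1],"claw":-1},{"rotation":[0,0,0],"xyz":[-0.005,0,0.2],"claw":-1},{"rotation":[0,0,0],"xyz":[0,0,0.2],"claw":-1},{"rotation":[0,0,0],"xyz":[0,0,0.15],"claw":-1},{"rotation":[0,0,0],"xyz":[0,0,0.1],"claw":-1},{"rotation":[0,0,0],"xyz":[0,0,0.08],"claw":-1},{"rotation":[0,0,0],"xyz":[0,0,0],"claw":-1},{"rotation":[0,0,0],"xyz":[0,0,0],"claw":-1}]';python3 -c "
from h import *
delta([463.4,168.1,78],-12.1)"
```

```text
t 10.05 pos [464.3 166.9 169.9] F [ 0.39  0.04 -7.83] w 0.206
shift mm [-1.21 -0.92 83.94] turn share [-0.0001 -0.0004  0.    ] deg [-0.02 -0.07  0.01]
t: 10.85
position: [463.1, 169.0, 87.1]
ee_rot: [0.994, -0.105, 0.001, -0.0]
contact_force: [-0.9, -0.7, -7.3]
gripper_width: 0.208
t 10.85 pos [463.1 169.   87.1] F [-0.85 -0.66 -7.33] w 0.208
shift mm [0.47 0.81 9.07] turn share [-0.0001 -0.0003  0.0003] deg [-0.02 -0.06  0.05]
```

```bash

python3 -m crank '[{"rotation":[0,0,0],"xyz":[0.003,0.006,0.03],"claw":-1},{"rotation":[0,0,0],"xyz":[0,0,0.02],"claw":-1},{"rotation":[0,0,0],"xyz":[0,0,0.015],"claw":-1},{"rotation":[0,0,0],"xyz":[0,0,0],"claw":-1},{"rotation":[0,0,0],"xyz":[0,0,0],"claw":-1}]';python3 -c "
from h import *
delta([463.4,168.1,78],-12.1)"
python3 -m crank '[{"rotation":[0,0,0],"xyz":[0,0,0.006],"claw":-1},{"rotation":[0,0,0],"xyz":[0,0,0.006],"claw":-1},{"rotation":[0,0,0],"xyz":[0,0,0],"claw":-1}]';python3 -c "
from h import *
delta([463.4,168.1,78],-12.1)"
```

```text
t: 11.35
position: [463.0, 168.3, 80.3]
ee_rot: [0.994, -0.105, 0.0, -0.0]
contact_force: [-0.1, 0.0, -6.8]
gripper_width: 0.204
t 11.35 pos [463.  168.3  80.3] F [-0.14  0.03 -6.76] w 0.204
shift mm [0.43 0.15 2.33] turn share [-0.0001 -0.0002  0.0003] deg [-0.01 -0.04  0.05]
t: 11.65
position: [463.0, 168.3, 79.0]
ee_rot: [0.994, -0.105, 0.0, -0.0]
contact_force: [-0.7, 0.3, -6.9]
gripper_width: 0.206
t 11.65 pos [463.  168.3  79. ] F [-0.7   0.33 -6.86] w 0.206
shift mm [0.47 0.08 1.  ] turn share [-0.     -0.0002  0.0003] deg [-0.01 -0.03  0.05]
```

```bash

for i in 1 ; do python3 -m crank '[{"rotation":[0,0,0],"xyz":[0.003,0,0.005],"claw":-1},{"rotation":[0,0,0],"xyz":[0,0,0],"claw":-1}]';done
python3 -c "
from h import *
delta([463.4,168.1,78],-12.1)"
python3 -m crank '[{"rotation":[0,0,0],"xyz":[0,0,0.004],"claw":-1},{"rotation":[0,0,0],"xyz":[0,0,0],"claw":-1}]'
python3 -c "
from h import *
delta([463.4,168.1,78],-12.1)"
```

```text
t: 11.85
position: [463.3, 168.2, 78.5]
ee_rot: [0.994, -0.105, 0.0, -0.0]
contact_force: [-0.7, -0.1, -7.2]
gripper_width: 0.209
t 11.85 pos [463.3 168.2  78.5] F [-0.66 -0.09 -7.21] w 0.209
shift mm [0.16 0.11 0.5 ] turn share [-0.0001 -0.0002  0.0003] deg [-0.01 -0.03  0.05]
t: 12.05
position: [463.3, 168.3, 78.4]
ee_rot: [0.994, -0.105, 0.0, -0.0]
contact_force: [-2.9, -0.5, -1.7]
gripper_width: 0.207
t 12.05 pos [463.3 168.3  78.4] F [-2.86 -0.5  -1.71] w 0.207
shift mm [0.13 0.14 0.4 ] turn share [-0.0001 -0.0002  0.0003] deg [-0.01 -0.04  0.05]
```

```bash

python3 -m crank '[{"rotation":[0,0,0],"xyz":[-0.005,0,0.002],"claw":-1},{"rotation":[0,0,0],"xyz":[0,0,0],"claw":-1}]'
python3 -m crank '[{"rotation":[0,0,0],"xyz":[0,0,0.003],"claw":-1},{"rotation":[0,0,0],"xyz":[0,0,0],"claw":-1}]'
python3 -c "
from h import *
delta([463.4,168.1,78],-12.1)
from bench import robot
print(robot.get_state()['wrist_torque'])"
```

```text
t: 12.25
position: [463.1, 168.4, 78.2]
ee_rot: [0.994, -0.105, 0.001, -0.0]
contact_force: [-1.0, -1.6, -1.4]
gripper_width: 0.205
t: 12.45
position: [463.1, 168.4, 78.1]
ee_rot: [0.994, -0.105, 0.001, -0.0]
contact_force: [-1.4, -1.8, 4.2]
gripper_width: 0.205
t 12.45 pos [463.1 168.4  78.1] F [-1.45 -1.78  4.21] w 0.205
shift mm [0.36 0.2  0.14] turn share [-0.0002 -0.0004  0.0003] deg [-0.03 -0.08  0.05]
[-0.33262529  0.20400885  0.08459252]
```

```bash

python3 -m crank '[{"rotation":[0,0,0],"xyz":[0,0,0],"claw":-1},{"rotation":[0,0,0],"xyz":[0,0,0],"claw":-1}]' 20
python3 -m crank '[{"rotation":[0,0,0],"xyz":[0,0,0],"claw":-0.5},{"rotation":[0,0,0],"xyz":[0,0,0],"claw":-0.4},{"rotation":[0,0,0],"xyz":[0,0,0],"claw":-0.2},{"rotation":[0,0,0],"xyz":[0,0,0],"claw":0},{"rotation":[0,0,0],"xyz":[0,0,0],"claw":0.1},{"rotation":[0,0,0],"xyz":[0,0,0],"claw":0.1}]'
python3 - <<'E'
from h import *
from bench import robot
delta([462.9,167,78],-12.1)
s=robot.get_state();d=robot.get_image("wrist");T=Ro.from_quat(s["ee_rot"]).as_matrix()
np.savez("pics/w7.npz",**d,Rw=T,pw=s["position"]);cv2.imwrite("pics/w7.png",d["color"][:,:,::-1])
E
```

```text
t: 12.65
position: [463.1, 168.4, 78.1]
ee_rot: [0.994, -0.105, 0.001, -0.0]
contact_force: [-2.5, -2.1, 6.0]
gripper_width: 0.204
t: 13.25
position: [462.8, 168.4, 77.6]
ee_rot: [0.994, -0.105, 0.0, -0.0]
contact_force: [-0.3, 0.4, 0.5]
gripper_width: 0.551
t 13.25 pos [462.8 168.4  77.6] F [-0.28  0.39  0.52] w 0.551
shift mm [ 0.43  1.3  -0.38] turn share [-0.0001 -0.0002  0.0003] deg [-0.01 -0.03  0.05]
```

View pics/w7.png

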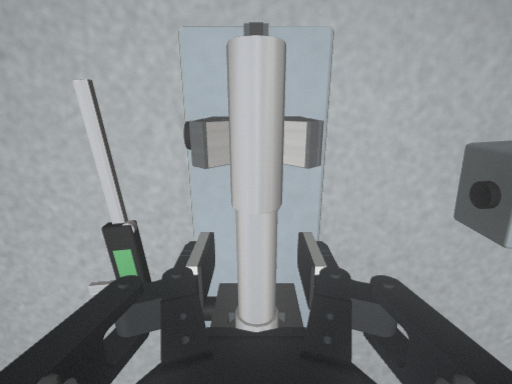

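The jaws are open at (200,265) and (312,265), and the bar rests in the V, unchanged. Retreating straight up and checking.

```bash

python3 -m crank '[{"rotation":[0,0,0],"xyz":[0,0,-0.1],"claw":0.1},{"rotation":[0,0,0],"xyz":[0,0,-0.15],"claw":0.1},{"rotation":[0,0,0],"xyz":[0,0,-0.4],"claw":0.1},{"rotation":[0,0,0],"xyz":[0,0,-0.4],"claw":0.1},{"rotation":[0,0,0],"xyz":[0,0,-0.4],"claw":0.1},{"rotation":[0,0,0],"xyz":[0,0,-0.35],"claw":0.1},{"rotation":[0,0,0],"xyz":[0,0,0],"claw":0.1},{"rotation":[0,0,0],"xyz":[0,0,0],"claw":0.1}]'
python3 - <<'E'
from h import *
from bench import robot
delta([680,-195,300],-1.24)
s=robot.get_state();d=robot.get_image("wrist");T=Ro.from_quat(s["ee_rot"]).as_matrix()
np.savez("pics/w8.npz",**d,Rw=T,pw=s["position"]);cv2.imwrite("pics/w8.png",d["color"][:,:,::-1])
E
```

```text
t: 14.1
position: [462.6, 168.3, 258.4]
ee_rot: [0.994, -0.105, 0.001, -0.0]
contact_force: [0.2, 0.4, -0.3]
gripper_width: 0.551
t 14.1 pos [462.6 168.3 258.4] F [ 0.25  0.36 -0.27] w 0.551
shift mm [288.53 309.92 -41.37] turn share [-0.0002 -0.0006 -0.06  ] deg [ -0.04  -0.11 -10.81]
```

View pics/w8.png

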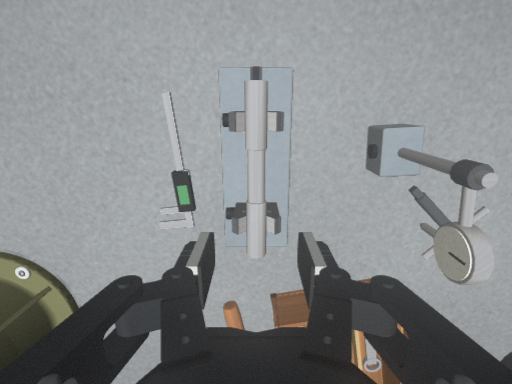

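```bash
python3 - <<'E'
from h import *
from wfit import wcloud
d=load("w8");P=wcloud(d);u=np.radians(-12.1);ex=np.array([np.cos(u),np.sin(u)]);ey=np.array([-np.sin(u),np.cos(u)])
A=P[...,:2]@ex;B=P[...,:2]@ey;Z=P[...,2]
m=np.zeros(Z.shape,bool);m[60:262,236:276]=1;g=d["color"].astype(int)
b=m&(Z>80)&(Z<97)&(abs(A-418)<13)
print("bar along",np.percentile(B[b],[.2,1,99,99.8]).round(1),"across",np.percentile(A[b],[1,99]).round(1))
bb=P[b];y=B[b];a=A[b];z=Z[b]
from scipy.optimize import least_squares
def res(q):
    x0,z0,sl,tz,ym=q
    yy=y-ym; r=11+0.999*np.tanh((abs(yy)-30)/.7)
    return np.hypot(a-x0-sl*yy,z-z0-tz*yy)-r
for y0 in(258,262,266):print(least_squares(res,[418,78,0,0,y0],loss="soft_l1",x_scale=[1,1,.01,.01,1]).x.round(4))
for (u0,u1,v0,v1) in((225,290,108,135),(225,290,200,238)):
    q=np.zeros(Z.shape,bool);q[v0:v1,u0:u1]=1;q&=(Z>76)&(Z<87)&(abs(A-418)>16)
    print("V",q.sum(),np.percentile(B[q],[2,98]).round(1),np.percentile(A[q],[2,98]).round(1))
E
```

```text
bar along [164.1 165.8 360.9 361.9] across [405.9 428.5]
[ 4.172433e+02  7.881910e+01 -2.400000e-03 -4.000000e-04  2.626931e+02]
[ 4.172433e+02  7.881910e+01 -2.400000e-03 -4.000000e-04  2.626932e+02]
[ 4.172433e+02  7.881910e+01 -2.400000e-03 -4.000000e-04  2.626931e+02]
V 484 [312.4 331.3] [387.9 445.9]
V 378 [192.3 212. ] [388.9 446.6]
```

The bar is seated level (axis 78.8 with about +0.8 depth bias), centred within about 1 mm of the rests' midpoint. Now the lid: I fly high, behind its edge, with the jaws shut.

```bash

python3 -m crank '[{"rotation":[0,0,0],"xyz":[0,0,-0.36],"claw":-1},{"rotation":[0,0,0],"xyz":[0,0,-0.36],"claw":-1},{"rotation":[0,0,0],"xyz":[0.308,0.305,0],"claw":-1},{"rotation":[0,0,0],"xyz":[0.308,0.305,0],"claw":-1},{"rotation":[0,0,0],"xyz":[0.308,0.305,0],"claw":-1},{"rotation":[0,0,0],"xyz":[0.308,0.305,0],"claw":-1},{"rotation":[0,0,0],"xyz":[0.308,0.305,0],"claw":-1},{"rotation":[0,0,0],"xyz":[0.308,0.305,0],"claw":-1}]' 40
python3 -m crank '[{"rotation":[0,0,0],"xyz":[0.308,0.305,0],"claw":-1},{"rotation":[0,0,0],"xyz":[0.308,0.305,0],"claw":-1},{"rotation":[0,0,0],"xyz":[0.308,0.305,0],"claw":-1},{"rotation":[0,0,0],"xyz":[0.308,0.305,0],"claw":-1},{"rotation":[0,0,-0.03],"xyz":[0,0,0],"claw":-1},{"rotation":[0,0,-0.03],"xyz":[0,0,0],"claw":-1},{"rotation":[0,0,0],"xyz":[0,0,0],"claw":-1}]'
python3 - <<'E'
from h import *
from bench import robot
delta([700,-195,330],-1.24)
s=robot.get_state();d=robot.get_image("wrist");T=Ro.from_quat(s["ee_rot"]).as_matrix()
np.savez("pics/w9.npz",**d,Rw=T,pw=s["position"]);cv2.imwrite("pics/w9.png",d["color"][:,:,::-1])
E
```

```text
t: 14.95
position: [605.7, -50.9, 328.1]
ee_rot: [0.994, -0.105, -0.001, -0.0]
contact_force: [-0.0, -0.7, 1.0]
gripper_width: 0.001
t: 15.65
position: [700.2, -194.5, 327.5]
ee_rot: [1.0, -0.01, -0.001, -0.001]
contact_force: [-0.7, 0.6, -0.5]
gripper_width: -0.004
t 15.65 pos [ 700.2 -194.5  327.5] F [-0.67  0.63 -0.51] w -0.004
shift mm [-0.2   0.5  -2.47] turn share [-0.0003  0.0008  0.0003] deg [-0.06  0.14  0.06]
```

View pics/w9.png

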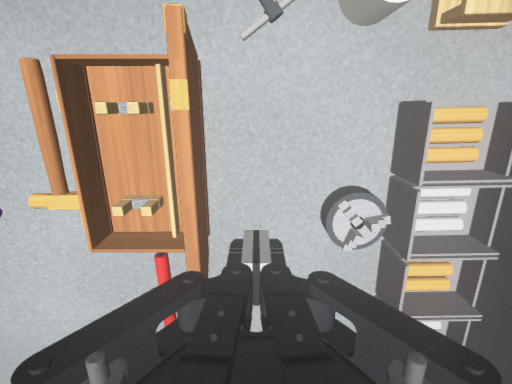

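The view shows the lid edge strip at columns 168–190 (rows 10–270), the jaws shut at (257,245), and free bench behind the lid. Measuring the edge.

```bash
python3 - <<'E'
from h import *
from wfit import wcloud
d=load("w9");P=wcloud(d);P[...,2]-=.8
for v in(60,130,180,220):
    r=P[v,160:215];print(v,[tuple(p.round(0).astype(int).tolist()) for p in r[::4]])
m=np.zeros(P.shape[:2],bool);m[40:230,195:207]=1;q=P[m];q=q[(q[:,2]>90)&(q[:,2]<235)]
A=np.c_[q[:,1:],np.ones(len(q))];k=np.linalg.lstsq(A,q[:,0],rcond=None)[0];print("outer face",k,k@[-194,245,1],k@[-194,70,1],len(q))
hx,hz=614.0,70
for rho in(150,):
  for th in(100,90,80,70,60,50,40,30,20,15,10,5,3,0):
    t=np.radians(th);print(th,round(hx-rho*np.cos(t)+12*np.sin(t)+14.5,1),round(hz+rho*np.sin(t)+12*np.cos(t)+19,1))
E
```

```text
60 [(578, -59, 59), (584, -60, 59), (643, -88, 247), (646, -88, 248), (648, -88, 247), (651, -88, 247), (653, -88, 246), (651, -85, 224), (644, -78, 176), (633, -67, 101), (619, -52, -1), (626, -52, 1), (631, -52, 0), (637, -52, 0)]
130 [(549, -152, 5), (564, -150, 32), (565, -152, 16), (568, -153, 5), (644, -134, 248), (646, -134, 247), (649, -134, 247), (652, -134, 245), (652, -135, 232), (644, -139, 181), (632, -145, 106), (618, -154, 1), (624, -154, 2), (630, -154, -1)]
180 [(539, -233, 6), (546, -234, 6), (560, -228, 30), (564, -230, 21), (566, -234, 7), (643, -171, 247), (646, -172, 247), (649, -172, 247), (651, -172, 246), (649, -178, 223), (641, -193, 168), (626, -217, 75), (618, -237, -1), (625, -237, 1)]
220 [(530, -306, 6), (537, -306, 6), (544, -306, 5), (559, -296, 31), (563, -300, 21), (565, -306, 6), (642, -204, 248), (645, -205, 246), (649, -205, 247), (652, -206, 245), (646, -222, 207), (635, -252, 137), (614, -307, 6), (620, -309, 2)]
outer face [2.08093831e-02 1.49838675e-01 6.19567925e+02] 652.2413805509116 626.019612418381 1076
100 666.4 234.6
90 640.5 239.0
80 614.3 238.8
70 588.5 234.1
60 563.9 224.9
50 541.3 211.6
40 521.3 194.6
30 504.6 174.4
20 491.7 151.6
15 486.7 139.4
10 482.9 126.9
5 480.1 114.0
3 479.3 108.8
0 478.5 101.0
```

```bash

python3 -m crank '[{"rotation":[0,0.0008,0],"xyz":[-0.15,0,0.2],"claw":-1},{"rotation":[0,0,0],"xyz":[0,0,0.35],"claw":-1},{"rotation":[0,0,0],"xyz":[0,0,0.25],"claw":-1},{"rotation":[0,0,0],"xyz":[0,0,0.1],"claw":-1},{"rotation":[0,0,0],"xyz":[0,0,0],"claw":-1},{"rotation":[0,0,0],"xyz":[-0.1,0,0],"claw":-1},{"rotation":[0,0,0],"xyz":[-0.08,0,0],"claw":-1},{"rotation":[0,0,0],"xyz":[-0.04,0,0],"claw":-1}]' 40
python3 - <<'E'
from h import *
delta([666.4,-195,235],-1.24)
E
python3 -m crank '[{"rotation":[0,0,0],"xyz":[-0.05,0,-0.01],"claw":-1},{"rotation":[0,0,0],"xyz":[-0.05,0,-0.01],"claw":-1},{"rotation":[0,0,0],"xyz":[-0.05,0,-0.01],"claw":-1},{"rotation":[0,0,0],"xyz":[-0.05,0,0],"claw":-1}]'
python3 - <<'E'
from h import *
delta([640.5,-195,239],-1.24)
E
```

```text
t: 16.5
position: [663.7, -193.5, 241.9]
ee_rot: [1.0, -0.011, 0.003, 0.0]
contact_force: [3.5, -0.7, 4.0]
gripper_width: -0.005
t 16.5 pos [ 663.7 -193.5  241.9] F [ 3.46 -0.67  4.03] w -0.005
shift mm [2.65 1.46 6.97] turn share [ 0.0003 -0.0021 -0.0003] deg [ 0.05 -0.38 -0.05]
t: 16.9
position: [643.2, -193.0, 243.0]
ee_rot: [1.0, -0.011, 0.002, 0.0]
contact_force: [3.4, -0.1, 2.6]
gripper_width: -0.002
t 16.9 pos [ 643.2 -193.   243. ] F [ 3.35 -0.13  2.61] w -0.002
shift mm [-2.64  2.06  4.02] turn share [ 0.     -0.0012 -0.0001] deg [ 0.01 -0.21 -0.01]
```

```bash

python3 -m crank '[{"rotation":[0,-0.0012,0],"xyz":[-0.1,0.01,0.015],"claw":-1},{"rotation":[0,0,0],"xyz":[-0.1,0,0.015],"claw":-1},{"rotation":[0,0,0],"xyz":[-0.09,0,0.01],"claw":-1},{"rotation":[0,0,0],"xyz":[-0.09,0,0.017],"claw":-1},{"rotation":[0,0,0],"xyz":[-0.09,0,0.017],"claw":-1},{"rotation":[0,0,0],"xyz":[-0.08,0,0.016],"claw":-1}]'
python3 - <<'E'
from h import *
delta([588.5,-193,234],-1.24)
E
python3 -m crank '[{"rotation":[0,0,0],"xyz":[-0.08,0,0.03],"claw":-1},{"rotation":[0,0,0],"xyz":[-0.08,0,0.03],"claw":-1},{"rotation":[0,0,0],"xyz":[-0.08,0,0.03],"claw":-1},{"rotation":[0,0,0],"xyz":[-0.08,0,0.045],"claw":-1},{"rotation":[0,0,0],"xyz":[-0.08,0,0.045],"claw":-1},{"rotation":[0,0,0],"xyz":[-0.07,0,0.045],"claw":-1}]'
python3 - <<'E'
from h import *
from bench import robot
delta([541,-192,211.6],-1.24)
d=robot.get_image("scene");cv2.imwrite("pics/s1.png",cv2.resize(d["color"][130:290,180:400,::-1],None,fx=3,fy=3))
E
```

```text
t: 17.5
position: [587.7, -192.8, 233.5]
ee_rot: [1.0, -0.011, -0.0, -0.0]
contact_force: [3.3, -0.9, -0.1]
gripper_width: 0.003
t 17.5 pos [ 587.7 -192.8  233.5] F [ 3.28 -0.9  -0.15] w 0.003
shift mm [ 0.81  0.18 -0.53] turn share [-0.      0.0003 -0.0001] deg [-0.01  0.05 -0.02]
t: 18.1
position: [540.6, -191.8, 210.7]
ee_rot: [1.0, -0.011, -0.0, -0.0]
contact_force: [1.3, -0.4, 2.0]
gripper_width: 0.001
t 18.1 pos [ 540.6 -191.8  210.7] F [ 1.27 -0.4   1.97] w 0.001
shift mm [ 0.38  0.24 -0.88] turn share [-0.      0.0003 -0.0001] deg [-0.01  0.06 -0.01]
```

View pics/s1.png

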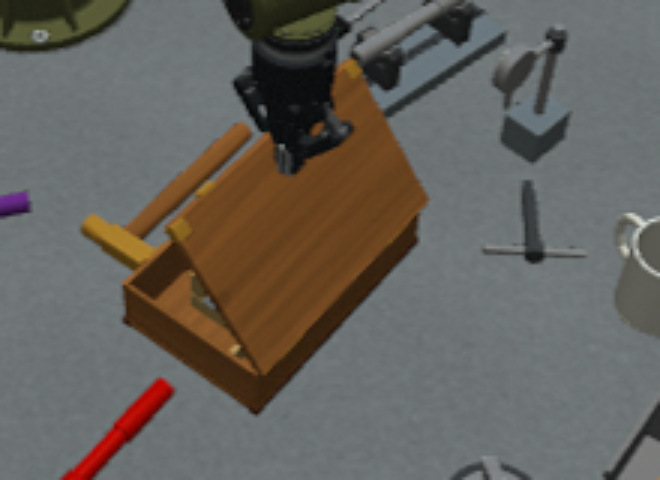

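The lid is being pushed down at about 50°, with the fingertips on its outer face near (290,165). I continue along the arc, slowing.

```bash

python3 -m crank '[{"rotation":[0,0,0],"xyz":[-0.065,0,0.05],"claw":-1},{"rotation":[0,0,0],"xyz":[-0.065,0,0.055],"claw":-1},{"rotation":[0,0,0],"xyz":[-0.06,0,0.055],"claw":-1},{"rotation":[0,0,0],"xyz":[-0.06,0,0.065],"claw":-1},{"rotation":[0,0,0],"xyz":[-0.055,0,0.067],"claw":-1},{"rotation":[0,0,0],"xyz":[-0.055,0,0.07],"claw":-1}]'
python3 - <<'E'
from h import *
delta([504.6,-192,174.4],-1.24)
E
python3 -m crank '[{"rotation":[0,0,0],"xyz":[-0.045,0,0.075],"claw":-1},{"rotation":[0,0,0],"xyz":[-0.043,0,0.075],"claw":-1},{"rotation":[0,0,0],"xyz":[-0.04,0,0.075],"claw":-1},{"rotation":[0,0,0],"xyz":[-0.025,0,0.06],"claw":-1},{"rotation":[0,0,0],"xyz":[-0.025,0,0.06],"claw":-1}]'
python3 - <<'E'
from h import *
delta([486.7,-192,139.4],-1.24)
E
```

```text
t: 18.75
position: [504.8, -191.0, 174.3]
ee_rot: [1.0, -0.011, -0.0, -0.0]
contact_force: [0.4, -0.2, 2.4]
gripper_width: 0.003
t 18.75 pos [ 504.8 -191.   174.3] F [ 0.36 -0.22  2.42] w 0.003
shift mm [-0.21  1.04 -0.09] turn share [-0.      0.0003 -0.0001] deg [-0.01  0.05 -0.01]
t: 19.25
position: [487.3, -190.6, 139.9]
ee_rot: [1.0, -0.011, -0.0, -0.0]
contact_force: [-0.1, -0.5, 1.4]
gripper_width: 0.001
t 19.25 pos [ 487.3 -190.6  139.9] F [-0.07 -0.54  1.36] w 0.001
shift mm [-0.59  1.45  0.53] turn share [-0.0001  0.0003 -0.0001] deg [-0.01  0.05 -0.01]
```

```bash

python3 -m crank '[{"rotation":[0,0,0],"xyz":[-0.01,0.01,0.035],"claw":-1},{"rotation":[0,0,0],"xyz":[-0.01,0,0.035],"claw":-1},{"rotation":[0,0,0],"xyz":[-0.01,0,0.035],"claw":-1},{"rotation":[0,0,0],"xyz":[-0.008,0,0.03],"claw":-1},{"rotation":[0,0,0],"xyz":[-0.006,0,0.03],"claw":-1},{"rotation":[0,0,0],"xyz":[-0.006,0,0.03],"claw":-1},{"rotation":[0,0,0],"xyz":[-0.005,0,0.03],"claw":-1},{"rotation":[0,0,0],"xyz":[-0.005,0,0.03],"claw":-1}]'
python3 -m crank '[{"rotation":[0,0,0],"xyz":[-0.003,0,0.02],"claw":-1},{"rotation":[0,0,0],"xyz":[-0.003,0,0.02],"claw":-1},{"rotation":[0,0,0],"xyz":[-0.003,0,0.015],"claw":-1},{"rotation":[0,0,0],"xyz":[0,0,0.015],"claw":-1},{"rotation":[0,0,0],"xyz":[0,0,0.015],"claw":-1},{"rotation":[0,0,0],"xyz":[0,0,0.01],"claw":-1}]'
python3 - <<'E'
from h import *
delta([478.5,-192,101],-1.24)
E
```

```text
t: 20.05
position: [481.5, -191.5, 114.8]
ee_rot: [1.0, -0.011, -0.0, -0.0]
contact_force: [-1.4, -0.6, 0.5]
gripper_width: -0.002
t: 20.65
position: [480.6, -191.4, 105.4]
ee_rot: [1.0, -0.011, -0.0, -0.0]
contact_force: [-0.6, 0.3, 1.0]
gripper_width: -0.003
t 20.65 pos [ 480.6 -191.4  105.4] F [-0.63  0.27  0.96] w -0.003
shift mm [-2.08  0.61  4.37] turn share [-0.      0.0002 -0.0001] deg [-0.01  0.04 -0.01]
```

```bash

python3 -m crank '[{"rotation":[0,0,0],"xyz":[0,0,0.01],"claw":-1},{"rotation":[0,0,0],"xyz":[0,0,0.01],"claw":-1},{"rotation":[0,0,0],"xyz":[0,0,0.01],"claw":-1}]'
python3 -m crank '[{"rotation":[0,0,0],"xyz":[0,0,0.007],"claw":-1},{"rotation":[0,0,0],"xyz":[0,0,0.005],"claw":-1},{"rotation":[0,0,0],"xyz":[0,0,0],"claw":-1}]'
python3 -m crank '[{"rotation":[0,0,0],"xyz":[0,0,0.005],"claw":-1},{"rotation":[0,0,0],"xyz":[0,0,0],"claw":-1}]'
python3 - <<'E'
from h import *
delta([478.5,-192,101],-1.24)
E
```

```text
t: 20.95
position: [480.6, -191.4, 102.4]
ee_rot: [1.0, -0.011, -0.0, -0.0]
contact_force: [-2.1, -0.4, 1.3]
gripper_width: 0.004
t: 21.25
position: [480.6, -191.5, 101.5]
ee_rot: [1.0, -0.011, -0.0, -0.0]
contact_force: [-2.6, 0.5, 5.9]
gripper_width: -0.003
t: 21.45
position: [480.7, -191.4, 101.5]
ee_rot: [1.0, -0.011, -0.0, 0.0]
contact_force: [-5.2, 1.6, 11.2]
gripper_width: 0.0
t 21.45 pos [ 480.7 -191.4  101.5] F [-5.2   1.62 11.21] w 0.0
shift mm [-2.16  0.6   0.5 ] turn share [ 0.      0.0001 -0.    ] deg [ 0.    0.02 -0.  ]
```

The lid has hit its stop: the height stays at 101.5 mm while the force rises to 11 N. Backing off and checking.

```bash

python3 -m crank '[{"rotation":[0,0,0],"xyz":[0,0,-0.03],"claw":-1},{"rotation":[0,0,0],"xyz":[0,0,-0.1],"claw":-1},{"rotation":[0,0,0],"xyz":[0,0,-0.3],"claw":-1},{"rotation":[0,0,0],"xyz":[0,0,-0.4],"claw":-1},{"rotation":[0,0,0],"xyz":[0,0,-0.4],"claw":-1},{"rotation":[0,0,0],"xyz":[0,0,-0.4],"claw":-1},{"rotation":[0,0,0],"xyz":[0,0,0],"claw":-1},{"rotation":[0,0,0],"xyz":[0,0,0],"claw":-1}]'
python3 - <<'E'
from h import *
from bench import robot
from wfit import wcloud
s=robot.get_state();d=robot.get_image("wrist");T=Ro.from_quat(s["ee_rot"]).as_matrix()
np.savez("pics/w10.npz",**d,Rw=T,pw=s["position"]);cv2.imwrite("pics/w10.png",d["color"][:,:,::-1])
P=wcloud(dict(d,Rw=T,pw=s["position"]))
g=P[...,2];m=(g>60)&(g<110)&(P[...,1]>-340)&(P[...,1]<-50)&(P[...,0]>430)&(P[...,0]<620)
q=P[m];A=np.c_[q[:,:2],np.ones(len(q))];k=np.linalg.lstsq(A,q[:,2],rcond=None)[0];r=q[:,2]-A@k;ok=abs(r)<4;k=np.linalg.lstsq(A[ok],q[ok,2],rcond=None)[0];print("lid plane",k,len(q),ok.sum(),[k@[x,-192,1] for x in(435,614)])
for n in("scene","top"):
    d=robot.get_image(n);np.savez(f"pics/{n}2.npz",**d)
    c=d["color"][:,:,::-1];c=c[90:250,90:340] if n=="top" else c[110:280,180:420]
    cv2.imwrite(f"pics/{n}2.png",cv2.resize(c,None,fx=3,fy=3))
E
```

```text
t: 22.25
position: [480.8, -191.4, 264.6]
ee_rot: [1.0, -0.011, 0.0, 0.0]
contact_force: [-0.4, -0.5, -0.8]
gripper_width: 0.001
lid plane [ 7.26949042e-04 -4.26190904e-04  8.31877743e+01] 35572 35535 [np.float64(83.58582576767125), np.float64(83.71594964621919)]
```

View pics/top2.png

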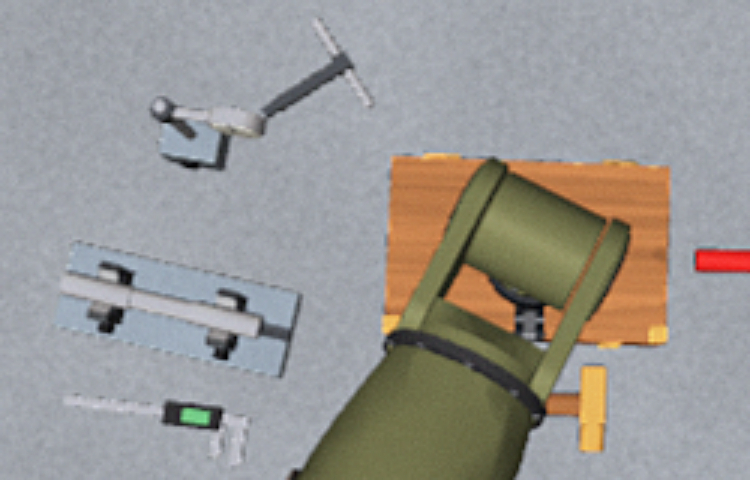

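View pics/scene2.png

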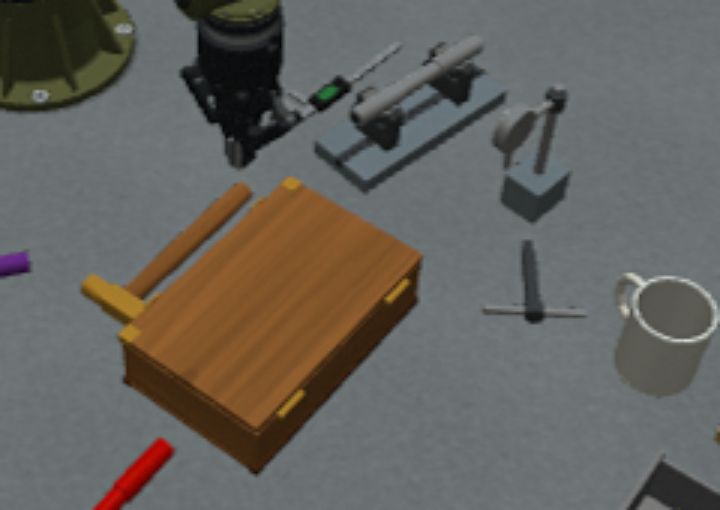

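View pics/w10.png

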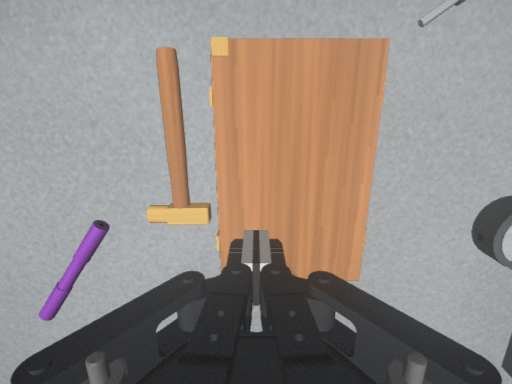

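The pictures show the lid flat on the rim, the bar across both Vs, and the bystanders where they were. One numeric check of the bar's centring in the top camera.

```bash
python3 - <<'E'
from h import *
d=load("top2");P=cloud(d);u=np.radians(-12.1);ex=np.array([np.cos(u),np.sin(u)]);ey=np.array([-np.sin(u),np.cos(u)])
A=P[...,:2]@ex;B=P[...,:2]@ey;Z=P[...,2]
m=np.zeros(Z.shape,bool);m[165:225,95:200]=1;b=m&(Z>80)&(Z<97)&(abs(A-417.6)<13)
print(b.sum(),np.percentile(B[b],[.3,1,50,99,99.7]).round(1),np.percentile(A[b],[1,99]).round(1), [np.percentile(Z[b&(abs(B-c)<15)],90).round(1) for c in(185,335)])
v=m&(Z>72)&(Z<87)&(abs(A-417.6)>16)
for lo,hi in((180,225),(300,345)):
    q=v&(B>lo)&(B<hi);print(np.percentile(B[q],[1,99]).round(1))
# bystanders
d0=load("top0");P0=cloud(d0)
from fit import comp,rect
for n,bx,lo,hi in(("ind",(135,185,115,150),35,60),("caliper",(105,180,215,250),5,20),("key",(180,215,95,130),5,30)):
    print(n,rect(comp(P0,bx,lo,hi)),rect(comp(P,bx,lo,hi)))
E
```

```text
481 [162.1 163.1 262.3 359.2 361.1] [406.6 428.4] [np.float64(91.6), np.float64(91.0)]
[190.5 210.3]
[310.2 330.5]
ind (array([632. , 153.2]), array([60.1, 46. ]), np.float32(-5.81)) (array([632.2, 153. ]), array([60.5, 46.5]), np.float32(-9.78))
caliper (array([348.5, 150.1]), array([124.3,  47.5]), np.float32(-24.22)) (array([350.9, 139.3]), array([89.7, 30.1]), np.float32(-11.45))
key (array([725.2,  28.7]), array([ 97.1, 104.2]), np.float32(5.17)) (array([707.7,  13.6]), array([ 95.7, 113.3]), np.float32(67.66))
```

The centring is within about 1 mm by both cameras. The low-object fits are noisy, so I'll compare the pictures directly.

```bash
python3 - <<'E'
from h import *
a=load("top0")["color"].astype(int);b=load("top2")["color"].astype(int)
D=cv2.medianBlur(np.abs(a-b).max(2).clip(0,255).astype(np.uint8),3)
for n,(u0,u1,v0,v1) in dict(ind=(135,182,115,150),cal=(105,178,215,248),key=(178,214,93,130),hammerhead=(280,296,208,243)).items(): print(n,D[v0:v1,u0:u1].max(),(D[v0:v1,u0:u1]>30).sum())
E
```

```text
ind 15 0
cal 14 0
key 14 0
hammerhead 18 0
```

```bash
python3 -c "
from bench import robot
print(robot.get_state()['t'],robot.sign_off())"
```

```text
the job is handed in; nothing more can be done
22.4 None
```

The steel bar now lies across both V-rests of the stand, the case lid is fully shut, and the job was handed in at 22.4 s.

- **Bar:** I gripped it at the waist, lifted it straight up and level out of the saddles, and lowered it until the load came off the gripper. I then released it and backed away. Both cameras put its middle about 1 mm from the midpoint between the rests. It is level, and its axis reads 78.8 mm against 78 mm, which matches the roughly 0.8 mm offset in the depth readings.
- **Lid:** I pushed it over from behind with the closed fingertips at about 3 N, slowed down near the bottom, and pressed to about 11 N at the stop. Afterwards its top face measured flat, with a slope under 0.001.
- **Bystanders:** Before and after pictures show no change at the indicator, caliper, chuck key or hammer head. My first position fits for the indicator's angle, the caliper and the chuck key disagreed, but those were noisy and the direct picture comparison showed no movement. I did not recheck the spanner, which is now under the shut lid.
- **One slip:** On the way to the stand the bar drifted about 80 mm too far back, towards the indicator. It did not touch it, and I corrected the position before lowering.

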